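# Find the loaded reference cell by weight and set it under the probe

### The job

One of the three identical black sample cells on the desk still has the heavy steel reference block sealed inside; the other two are empty, and only their weight tells them apart. Find the heavy one and stand it upright in the centre of the round plate on the measuring box, let go of it, then swing the raised probe arm down until its foot rests on the cell. Leave the two empty cells standing upright on the desk.

Things in the scene. Friction and masses are not known exactly. Their poses are not given: they have to be found in the camera images.
- cell_a: one of three outwardly identical closed black boxes, 52 x 52 mm and 56 mm high, flat upright sides, small flat grey disc on top. Origin: centre of its underside; z up, x and y square to its sides. Any one of the three may be the loaded one: about 0.46 kg (4 to 5 N) in all, the block sitting loose inside with 2 to 6 mm of play; an empty one weighs 0.09 to 0.13 kg (about 1.1 N)
- cell_b: one of three outwardly identical closed black boxes, 52 x 52 mm and 56 mm high, flat upright sides, small flat grey disc on top. Origin: centre of its underside; z up, x and y square to its sides. Any one of the three may be the loaded one: about 0.46 kg (4 to 5 N) in all, the block sitting loose inside with 2 to 6 mm of play; an empty one weighs 0.09 to 0.13 kg (about 1.1 N)
- cell_c: one of three outwardly identical closed black boxes, 52 x 52 mm and 56 mm high, flat upright sides, small flat grey disc on top. Origin: centre of its underside; z up, x and y square to its sides. Any one of the three may be the loaded one: about 0.46 kg (4 to 5 N) in all, the block sitting loose inside with 2 to 6 mm of play; an empty one weighs 0.09 to 0.13 kg (about 1.1 N)
- stage: aluminium measuring box, 300 (x) x 250 (y) x 100 mm high, fixed to the desk. Origin: centre of its underside; z up, its -x side faces the robot. On top, towards the robot, a round plate; towards the rear (+x) a forked post, 205 mm high above the desk, 22 (x) x 42 (y) mm, that carries the probe arm
- plate (a point): centre of the upper face of the round steel plate (80 mm across, 4 mm thick) on the box, 104 mm above the desk, at x = -50 mm, y = 0 of the box; axes as the box
- pivot (a point): hinge of the probe arm, on the post, at x = +70 mm, y = 0, z = 188 mm of the box; the hinge axis is the box's y, axes as the box
- tab (a point): centre of the upper face of the black thumb tab (34 mm long, 32 wide, 10 thick) at the free end of the probe arm, 137 mm from the hinge, 5 mm above the arm's mid-plane. Its x axis runs along the arm towards the hinge; its z axis, the arm's upper face, points away from the robot while the arm is raised and up when it is level
- probe (a joint): angle of the probe arm (rad): 0 to 0.12 at the start, raised (0 is 80 degrees above level); grows as it swings towards the robot and down. At 1.40 it is level and its foot (20 mm across, 120 mm from the hinge, reaching 28 mm below the arm's mid-plane) rests on a cell on the plate. Friction holds it anywhere; 1 to 2 N at the tab moves it. The bar is 14 mm wide, 10 thick
Things that resemble listed ones, but are neither listed nor needed, are in the scene too. Leave any green or purple look-alike of the cell_c alone.

How it is judged:
By the outcome, as a careful person would: the job done as asked, in the order asked, and still so for the second after the job is handed in, with the robot touching nothing.
It also fails if it takes over 72 s, if anything falls off the work surface, if the arm or the gripper's body presses on something with over 40 N, if the wrist force passes 120 N, or if a joint passes its speed limit or range.

### The arm

A 6-joint arm with a two-finger parallel gripper is mounted at the origin on the work surface. World frame = base frame: x ahead of the robot, y to its left, z up, the work surface at z = 0. Lengths are in m, angles in rad, forces in N, time in s.
With the tool pointing down it reaches from about 0.225 to 0.875 m from the base axis. Payload 3.4 kg.
Tool frame: the origin (TCP) lies on the centre line of the jaws, within the pads' length; the fingertips stand 17 mm ahead of it and the grasp point (between the pads) lies 2 mm behind it (nose_length is the distance from the TCP to the fingertips, in m); z points along the fingers, y is the line along which they close (so a half turn about z gives the same grasp; the last joint's range is limited). The gripper opens to 85 mm and grips with 20 to 120 N. Pads are 22 mm wide; open, the fingers measure 114 mm over their backs; the gripper's body (76 mm by 85 mm) begins 54 mm behind the grasp point. The pads swing forward as they close: fully open they stand 13 mm farther back than shut.
Start: joints at [-1.44, 0.276, 1.505, -0, 1.361, -0.121], TCP at [0.143, -0.557, 0.248] pointing down, gripper open.
Joint ranges: [-2.89, 2.89], [-0.75, 2.08], [0.22, 2.7], [-1.18, 4.32], [0.11, 2.71], [-2.7, 2.7]. Speed limits (rad/s): [2.57, 2.57, 3.14, 3.14, 3.14, 3.14].

### API

Orientations are given as a unit quaternion [w, x, y, z].
In Python, from rig import get_state, get_image, sign_off, find_in, place_of, nose_length gives the robot as it stands.
- The arm moves only by the tool apply_moves, never from a script. Its argument "deltas" is one flat list of numbers, 5 for each row, row after row: the finger opening in mm, from 0 to 85.4, then the shift along the tool's x, y, z in mm, then the turn about the tool's z in degrees. A call has 1 to 12 rows; each row is the pose to reach, as a shift and turn from the pose commanded when the call began, along the tool's axes at that moment; what a row does not reach only later rows make up. A row lasts 1/12 s, in which the tool goes at most 41.7 mm and 7.16 degrees, less where a joint would pass 70% of its speed; a pose out of reach is approached as far as the arm can. A call with a gripper value outside its range is refused whole. The fingers move at their own pace and stop on an object; "squeeze" is the grip in N (left out, the last holds). Time passes only in rows, so rows that repeat a pose let the fingers close. It gives the time, the measured TCP pose, the force, the opening and the grip force at its end, in the units of the state.
- get_state(): the state, without advancing time (a new reading comes with each control period).
- get_image(name): name is "scene" or "top"; returns a dict with "frame" (480x640x3 uint8, red, green, blue), "K" (3x3 intrinsics, pixels), "position" and "orientation" of the camera in the world. Camera axes: x right, y down, z forward; pixel columns grow to the right and rows downward; lengths in m; the calibration is good to about 2 mm. A picture is of the moment at which its call begins. There is no depth.
- sign_off(): hands the job in; it is judged then, once.
Trained networks look in a picture, given as the dict that the camera call returned (one of the last four; its "shot" number tells which), for a name from the list of things; names that differ only in an ending like _2 or _b are one class to them, and where a whole thing is asked for, a point or a joint stands for the part that bears it (a point fixed in the world has none). Each returns a list of dicts, best first, with "score" (0 to 1); they miss things now and then, are a little off and sometimes report something else, mostly with a low value. They report only what shows in the picture. A call takes as long as a camera call. They do not tell look-alikes from the thing itself.
- find_in(query, picture): "point" ([column, row] in pixels, amid what is visible of it).
- place_of(query, picture): "point" ([column, row] in pixels: a listed point, or the origin of a listed thing).
The state is a dict: "clock": time; "qpos": joint angles; "qd": joint speeds; "effort": joint torques, N m; "position": TCP position; "ee_rot": TCP orientation; "contact_force": force on the tool from outside, world axes, zero at the start; "moment": the same for the moment, N m; "width": finger opening in m; "gripper_force": force on a finger pad.
Only numpy, scipy, OpenCV 4.12 (cv2) and the standard library are available. Lean on these libraries where they do the work, as an engineer would, in place of code of your own. Each camera call takes 0.05 s, during which the arm holds its last target. There are 200 camera calls.

## Working session

There is one attempt and no reset: what is moved stays moved. The work goes in short steps, Python scripts to look and compute and a tool call to move; the robot and the scene stay as the last step left them, time stands still between calls to the robot, and variables do not carry over. Pictures are saved under pics/ and viewed, at most 10 in all, crops included, and the job is handed in when it is done.

Besides the shell and the picture viewer there is one more tool, called after "Emit:" in YAML: its name, and indented under it one key for each argument. apply_moves: Moves the arm, as the interface text tells. Its arguments: {"type":"object","properties":{"deltas":{"type":"array"},"squeeze":{"type":"number"}},"required":["deltas"]}

```bash
mkdir -p pics; cat > h.py <<'E'
import numpy as np, cv2
from scipy.spatial.transform import Rotation as R
from rig import *
def rot(q): return R.from_quat([q[1],q[2],q[3],q[0]]).as_matrix()
def ray(p,im):
    d=np.linalg.solve(im["K"],[p[0],p[1],1]); return np.array(im["position"]),rot(im["orientation"])@d
def atz(p,im,z):
    o,d=ray(p,im); return o+d*(z-o[2])/d[2]
def proj(X,im):
    c=rot(im["orientation"]).T@(np.array(X)-im["position"]); u=im["K"]@c; return u[:2]/u[2]
def save(im,n,crop=None,s=1):
    f=im["frame"][:,:,::-1]
    if crop: f=f[crop[1]:crop[3],crop[0]:crop[2]]
    cv2.imwrite(f"pics/{n}.png",cv2.resize(f,None,fx=s,fy=s,interpolation=cv2.INTER_CUBIC))
E
python3 - <<'E'
from h import *
a=get_image("scene");b=get_image("top")
c=np.vstack([a["frame"],b["frame"]])[:,:,::-1]
cv2.imwrite("pics/s1.png",a["frame"][:,:,::-1]);cv2.imwrite("pics/t1.png",b["frame"][:,:,::-1])
for n,im in(("scene",a),("top",b)):
    print(n,im["position"])
    for q,z in(("cell_a",0),("stage",0),("plate",.104),("pivot",.188),("tab",.32)):
        for r in place_of(q,im): print(q,np.round(r["point"]),round(r["score"],2),np.round(atz(r["point"],im,z),3))
s=get_state();print(s["position"],s["ee_rot"],s["contact_force"],rot(s["ee_rot"]).round(2),nose_length)
E
```

```text
scene [ 1.04566919 -0.57027464  1.00620377]
cell_a [153. 350.] 0.98 [ 0.414 -0.469  0.   ]
cell_a [278. 360.] 0.92 [ 0.613 -0.272  0.   ]
cell_a [197. 298.] 0.84 [ 0.36  -0.319  0.   ]
cell_a [219. 329.] 0.8 [ 0.464 -0.328  0.   ]
cell_a [276. 276.] 0.73 [ 0.429 -0.134  0.   ]
cell_a [393. 184.] 0.49 [0.385 0.339 0.   ]
stage [404. 221.] 0.6 [0.509 0.249 0.   ]
plate [392. 187.] 0.61 [0.459 0.233 0.104]
pivot [436. 182.] 0.59 [0.571 0.255 0.188]
tab [437. 128.] 0.73 [0.533 0.26  0.32 ]
top [ 0.41210751 -0.1015391   1.51254618]
cell_a [403. 195.] 0.97 [ 0.609 -0.278  0.   ]
cell_a [419. 247.] 0.94 [ 0.478 -0.321  0.   ]
cell_a [421. 296.] 0.84 [ 0.355 -0.328  0.   ]
cell_a [476. 273.] 0.76 [ 0.416 -0.466  0.   ]
cell_a [341. 265.] 0.63 [ 0.428 -0.125  0.   ]
cell_a [192. 249.] 0.55 [0.459 0.256 0.   ]
stage [196. 231.] 0.84 [0.506 0.25  0.   ]
plate [192. 249.] 0.71 [0.457 0.233 0.104]
pivot [174. 196.] 0.9 [0.571 0.258 0.188]
tab [158. 208.] 0.64 [0.53  0.253 0.32 ]
[ 0.14325239 -0.55691092  0.2483451 ] [ 6.73309900e-05  9.92084001e-01  1.25575996e-01 -8.77507810e-06] [-0.17848255  0.70293459  0.93300836] [[ 0.97  0.25 -0.  ]
 [ 0.25 -0.97 -0.  ]
 [-0.    0.   -1.  ]] 0.017
```

View pics/s1.png

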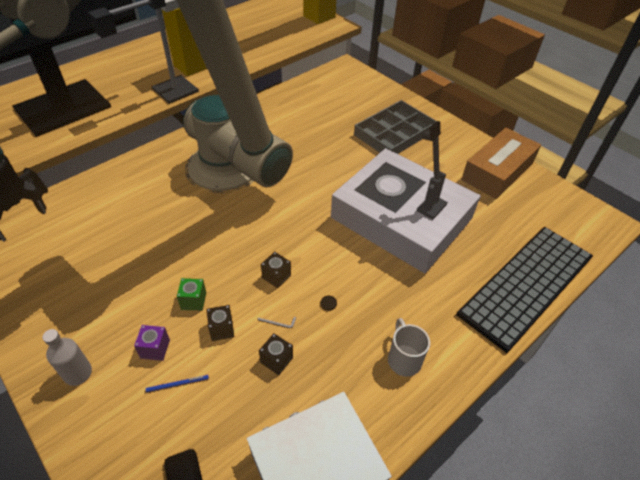

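View pics/t1.png

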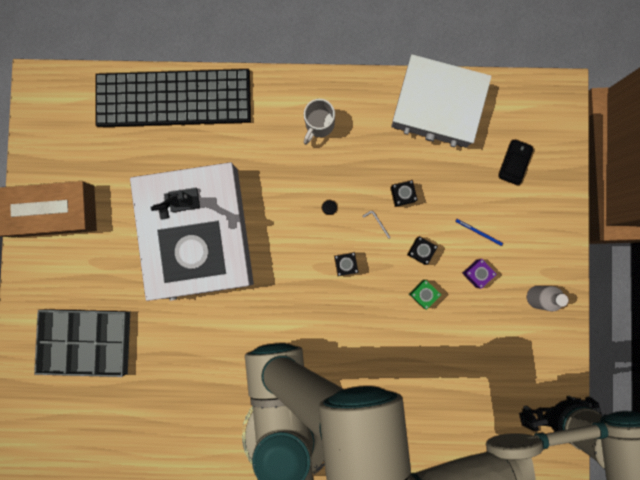

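Scene (640x480): there are black cells at top-view pixels (403,195), (423,250) and (346,264). Two look-alikes are green at (425,294) and purple at (481,273). The three black ones fit the description, so I'll confirm in one enlarged crop and measure the yaws.

```bash
python3 - <<'E'
from h import *
im=get_image("top"); sc=get_image("scene")
save(im,"crop",(320,170,510,320),4)
hsv=cv2.cvtColor(im["frame"],cv2.COLOR_RGB2HSV)
for n,(u,v) in dict(p=(403,195),q=(423,250),r=(346,264)).items():
    m=np.zeros((480,640),np.uint8); w=20
    m[v-w:v+w,u-w:u+w]=(hsv[v-w:v+w,u-w:u+w,2]<62).astype(np.uint8)*255
    m=cv2.morphologyEx(m,cv2.MORPH_CLOSE,np.ones((9,9)))
    c=max(cv2.findContours(m,0,2)[0],key=cv2.contourArea)
    pts=np.array([atz(p[0],im,.056)[:2] for p in c.astype(float)],np.float32)
    print(n,cv2.minAreaRect(pts))
    # disc: grey blob
    g=im["frame"][v-12:v+12,u-12:u+12].astype(int); k=((hsv[v-12:v+12,u-12:u+12,1]<50)&(g.min(2)>75)).astype(np.uint8)
    ys,xs=np.nonzero(k); 
    if len(xs): print(len(xs),atz((xs.mean()+u-12,ys.mean()+v-12),im,.056).round(4))
# stage
f=im["frame"]; m=((hsv[:,:,1]<45)&(hsv[:,:,2]>120)).astype(np.uint8)*255
m[:, :110]=0;m[:,270:]=0;m[:140]=0;m[310:]=0
m=cv2.morphologyEx(m,cv2.MORPH_CLOSE,np.ones((5,5)))
c=max(cv2.findContours(m,0,2)[0],key=cv2.contourArea)
pts=np.array([atz(p[0],im,.1)[:2] for p in c.astype(float)],np.float32); print("stage",cv2.minAreaRect(pts))
o=[]
for i,n in((im,"top"),(sc,"scene")):
    for r in place_of("cell_a",i): print(n,np.round(r["point"]),atz(r["point"],i,0).round(3))
E
```

```text
p ((0.6066727638244629, -0.2734385132789612), (0.05364003777503967, 0.05679266154766083), 13.422304153442383)
153 [ 0.61   -0.2743  0.056 ]
q ((0.46815842390060425, -0.3205220103263855), (0.054537974298000336, 0.0532180555164814), 61.43172073364258)
157 [ 0.4686 -0.3226  0.056 ]
r ((0.4293557107448578, -0.13566799461841583), (0.0489828959107399, 0.04980568587779999), 10.824494361877441)
171 [ 0.4305 -0.1351  0.056 ]
stage ((0.4963264465332031, 0.2428133636713028), (0.3045436441898346, 0.24833394587039948), 9.789024353027344)
top [474. 275.] [ 0.411 -0.46   0.   ]
top [344. 265.] [ 0.428 -0.131  0.   ]
top [403. 192.] [ 0.618 -0.279  0.   ]
top [417. 251.] [ 0.467 -0.317  0.   ]
top [420. 292.] [ 0.364 -0.326  0.   ]
scene [275. 276.] [ 0.429 -0.136  0.   ]
scene [196. 299.] [ 0.359 -0.324  0.   ]
scene [276. 359.] [ 0.609 -0.275  0.   ]
scene [222. 329.] [ 0.469 -0.323  0.   ]
scene [154. 345.] [ 0.405 -0.461  0.   ]
```

View pics/crop.png

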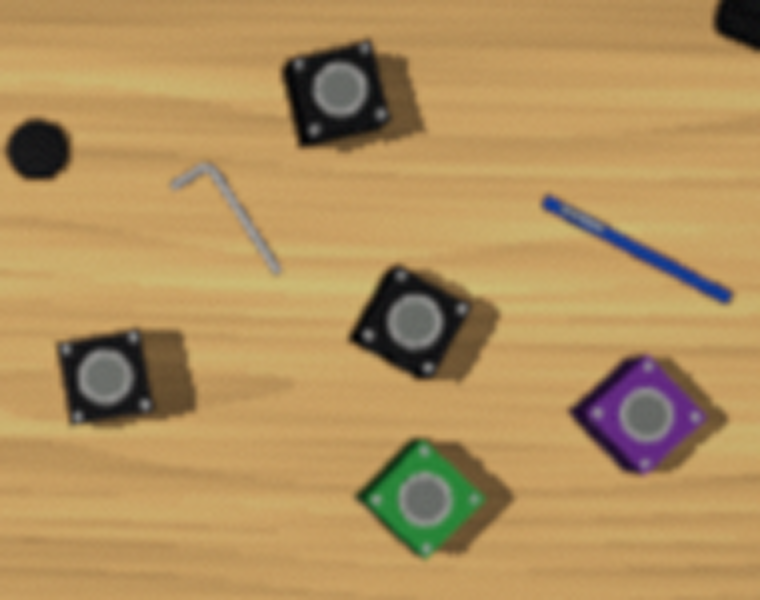

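The crop confirms three black cells: p (403,195), q (423,250) and r (346,264), with yaws of about 12.5°, 62° and 10°. Green and purple are the decoys. I'll start with q, gripping with the tool at yaw -28° so the fingers stay clear of green.

Emit:
apply_moves:
  deltas: [85,373,-146,148,42.4,85,373,-146,148,42.4,85,373,-146,148,42.4,85,373,-146,148,42.4,85,373,-146,148,42.4,85,373,-146,148,42.4,85,373,-146,148,42.4,85,373,-146,148,42.4,85,373,-146,148,42.4,85,373,-146,148,42.4,85,373,-146,148,42.4,85,373,-146,148,42.4]
  squeeze: 40

```text
clock: 1.8
position: [0.4707, -0.319, 0.0984]
ee_rot: [-0.001, 0.971, -0.24, -0.001]
contact_force: [-1.0, 0.4, -0.1]
width: 0.0853
gripper_force: 0.0
```

```bash
cat >> h.py <<'E'
def to(x,y,z,yaw,cmd=None):
    s=get_state(); M=rot(s["ee_rot"]); p=np.array(s["position"])
    d=M.T@(np.array([x,y,z])-p)*1000; phi=np.degrees(np.arctan2(M[1,0],M[0,0]))
    print("t",round(s["clock"],2),"pos",p.round(4),"phi",round(phi,2),"delta",d.round(1),"turn",round(phi-yaw,2),"F",np.round(s["contact_force"],2),"w",round(s["width"],4))
E
python3 - <<'E'
from h import *
to(.4686,-.3226,.03,-28.4)
im=get_image("top"); save(im,"stage",(120,150,270,310),4)
g=cv2.cvtColor(im["frame"],cv2.COLOR_RGB2GRAY)
hs=cv2.HoughCircles(cv2.medianBlur(cv2.resize(g[210:290,150:235],None,fx=4,fy=4,interpolation=2),5),3,1,100,param1=80,param2=25,minRadius=45,maxRadius=90)
for h in hs[0]: 
    c=(h[0]/4+150-.375,h[1]/4+210-.375); print(h,c,atz(c,im,.104))
E
```

```text
t 1.8 pos [ 0.4707 -0.319   0.0984] phi -27.72 delta [-0.1  4.3 68.4] turn 0.68 F [-1.05  0.41 -0.09] w 0.0853
[165.5 167.5  67.6] (np.float32(191.0), np.float32(251.5)) [0.45000565 0.2349211  0.104     ]
```

View pics/stage.png

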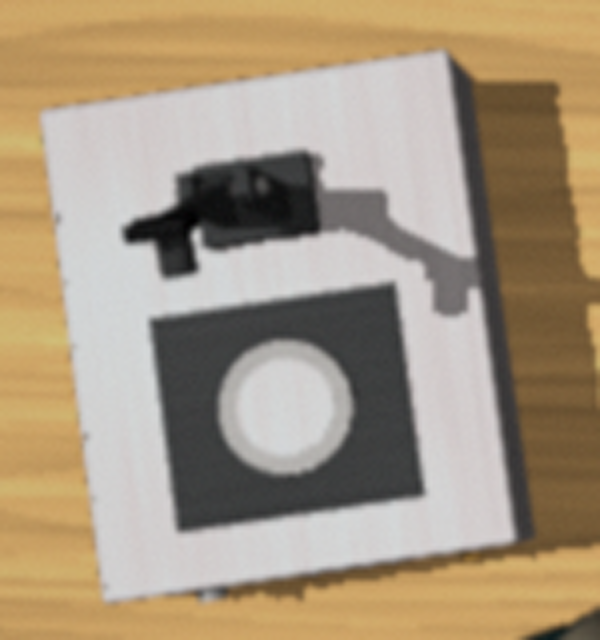

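The plate is at crop (285,407), which is pixel (191,251.6) and world (0.450,0.235). The stage yaw is about 8.3°. Next I descend on q.

Emit:
apply_moves:
  deltas: [85,0,4,30,0.7,85,0,4,60,0.7,85,0,4,68,0.7,85,0,4,68,0.7,50,0,4,68,0.7,45,0,4,68,0.7,45,0,4,68,0.7,45,0,4,68,0.7,45,0,4,68,0.7,45,0,4,68,0.7]
  squeeze: 40

```text
clock: 2.68
position: [0.4673, -0.3273, 0.0343]
ee_rot: [0.001, 0.969, -0.248, 0.002]
contact_force: [-0.0, -2.3, 6.2]
width: 0.0517
gripper_force: 43.1
```

```bash
python3 - <<'E'
from h import *
to(.4686,-.3226,.03,-28.4); print(get_state()["gripper_force"])
E
```

```text
t 2.68 pos [ 0.4673 -0.3273  0.0343] phi -28.67 delta [-1.1 -4.8  4.3] turn -0.27 F [-0.03 -2.26  6.24] w 0.0517
43.08459743857384
```

Emit:
apply_moves:
  deltas: [45,0,0,-20,0,45,0,0,-40,0,45,0,0,-40,0,45,0,0,-40,0,45,0,0,-40,0,45,0,0,-40,0]

```text
clock: 3.18
position: [0.4655, -0.3254, 0.0713]
ee_rot: [-0.0, 0.969, -0.248, -0.001]
contact_force: [-0.4, 0.6, -1.1]
width: 0.0516
gripper_force: 42.3
```

```bash
python3 - <<'E'
from h import *
to(.4686,-.3226,.03,-28.4); 
E
```

```text
t 3.18 pos [ 0.4655 -0.3254  0.0713] phi -28.67 delta [ 1.4 -4.  41.3] turn -0.27 F [-0.44  0.64 -1.11] w 0.0516
```

About -1.1 N, so q is empty. I'll put it back down.

Emit:
apply_moves:
  deltas: [45,0,0,20,0,45,0,0,36,0,45,0,0,38,0,45,0,0,38,0,70,0,0,38,0,85,0,0,38,0,85,0,0,38,0,85,0,0,38,0,85,0,0,8,0,85,0,0,-30,0,85,0,0,-60,0,85,0,0,-60,0]

```text
clock: 4.18
position: [0.4695, -0.3289, 0.1388]
ee_rot: [0.003, 0.969, -0.248, 0.006]
contact_force: [1.0, -1.0, 0.5]
width: 0.0853
gripper_force: 0.0
```

```bash
python3 - <<'E'
from h import *
to(.4305,-.1351,.10,10); 
E
```

```text
t 4.18 pos [ 0.4695 -0.3289  0.1388] phi -28.67 delta [-127.6 -151.5   36.7] turn -38.67 F [ 1.01 -0.97  0.54] w 0.0853
```

Emit:
apply_moves:
  deltas: [85,-128,-152,37,-38.6,85,-128,-152,37,-38.6,85,-128,-152,37,-38.6,85,-128,-152,37,-38.6,85,-128,-152,37,-38.6,85,-128,-152,37,-38.6,85,-128,-152,37,-38.6,85,-128,-152,37,-38.6,85,-128,-152,37,-38.6,85,-128,-152,37,-38.6]

```text
clock: 5.02
position: [0.4277, -0.1325, 0.0955]
ee_rot: [0.0, 0.996, 0.085, 0.001]
contact_force: [-0.1, -0.9, -0.2]
width: 0.085
gripper_force: 0.0
```

```bash
python3 - <<'E'
from h import *
to(.4305,-.1351,.032,10); 
E
```

```text
t 5.02 pos [ 0.4277 -0.1325  0.0955] phi 9.81 delta [ 2.3  2.9 63.5] turn -0.19 F [-0.13 -0.87 -0.2 ] w 0.085
```

Emit:
apply_moves:
  deltas: [85,2,2,30,0,85,2,2,58,0,85,2,2,62,0,85,2,2,62,0,50,2,2,62,0,45,2,2,62,0,45,2,2,62,0,45,2,2,62,0,45,2,2,62,0,45,2,2,40,0,45,2,2,20,0,45,2,2,20,0]
  squeeze: 40

```text
clock: 6.02
position: [0.4311, -0.1337, 0.0781]
ee_rot: [0.002, 0.996, 0.087, 0.003]
contact_force: [0.9, -0.7, -4.3]
width: 0.0518
gripper_force: 45.9
```

Emit:
apply_moves:
  deltas: [45,0,0,0,0,45,0,0,0,0,45,0,0,0,0,45,0,0,0,0]

```text
clock: 6.35
position: [0.4282, -0.1325, 0.0741]
ee_rot: [-0.001, 0.996, 0.087, -0.001]
contact_force: [0.3, 0.4, -4.4]
width: 0.0517
gripper_force: 45.9
```

r reads -4.4 N, so it is the loaded cell. I'll carry it over the plate.

```bash
python3 - <<'E'
from h import *
to(.445,.234,.19,8.3)
E
```

```text
t 6.35 pos [ 0.4282 -0.1325  0.0741] phi 9.93 delta [  79.4 -358.3 -115.5] turn 1.63 F [ 0.31  0.38 -4.42] w 0.0517
```

Emit:
apply_moves:
  deltas: [45,0,0,-40,0,45,0,-20,-75,0,45,10,-50,-105,0,45,20,-85,-116,1.6,45,30,-120,-116,1.6,45,40,-155,-116,1.6,45,48,-190,-116,1.6,45,56,-225,-116,1.6,45,63,-260,-116,1.6,45,69,-295,-116,1.6,45,74,-325,-116,1.6,45,78,-345,-116,1.6]

```text
clock: 7.35
position: [0.4456, 0.2232, 0.19]
ee_rot: [-0.0, 0.997, 0.073, -0.001]
contact_force: [-0.1, -0.2, -4.5]
width: 0.0516
gripper_force: 46.3
```

Emit:
apply_moves:
  deltas: [45,1,-7,0,0,45,1,-13,0,0,45,1,-13,0,0,45,1,-13,0,0,45,1,-13,0,0]

```text
clock: 7.77
position: [0.4455, 0.2321, 0.191]
ee_rot: [0.001, 0.997, 0.072, -0.0]
contact_force: [-0.1, -0.4, -4.6]
width: 0.0512
gripper_force: 46.3
```

```bash
python3 - <<'E'
from h import *
to(.450,.235,.14,8.3)
s=get_image("scene"); t=get_image("top")
f=np.hstack([cv2.resize(i["frame"][c[1]:c[3],c[0]:c[2]],(400,400)) for i,c in((s,(320,90,480,250)),(t,(110,150,270,310)))])
cv2.imwrite("pics/over.png",f[:,:,::-1])
E
```

```text
t 7.77 pos [0.4455 0.2321 0.191 ] phi 8.26 delta [ 4.9 -2.3 51. ] turn -0.04 F [-0.08 -0.44 -4.57] w 0.0512
```

View pics/over.png

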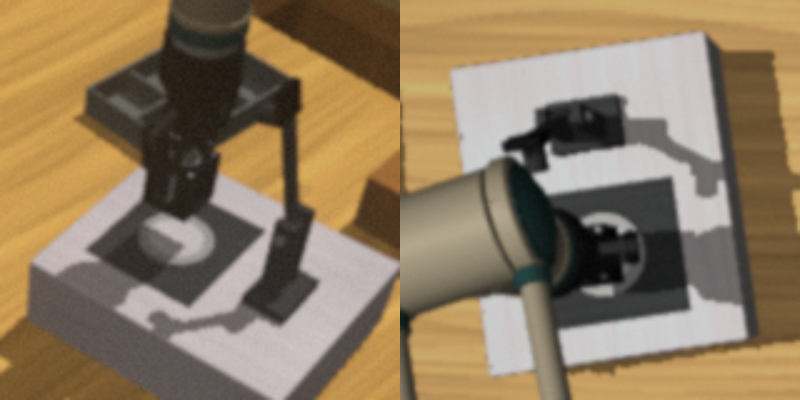

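The cell hangs over the plate clear of the probe. The left view has the cell at about (180,185) and the probe at (290,100). Now I lower it.

Emit:
apply_moves:
  deltas: [45,4,-2,15,0,45,5,-2,30,0,45,5,-2,42,0,45,5,-2,46,0,45,5,-2,46,0,45,5,-2,46,0,45,5,-2,46,0]

```text
clock: 8.45
position: [0.451, 0.236, 0.1461]
ee_rot: [-0.0, 0.997, 0.072, 0.001]
contact_force: [-0.1, 0.6, -4.7]
width: 0.0519
gripper_force: 46.2
```

```bash
python3 - <<'E'
from h import *
to(.450,.235,.137,8.3)
s=get_image("scene")
cv2.imwrite("pics/low.png",cv2.resize(s["frame"][130:250,320:480],(800,600),interpolation=2)[:,:,::-1])
E
```

```text
t 8.45 pos [0.451  0.236  0.1461] phi 8.3 delta [-1.2  0.9  9.1] turn 0.0 F [-0.15  0.58 -4.69] w 0.0519
```

View pics/low.png

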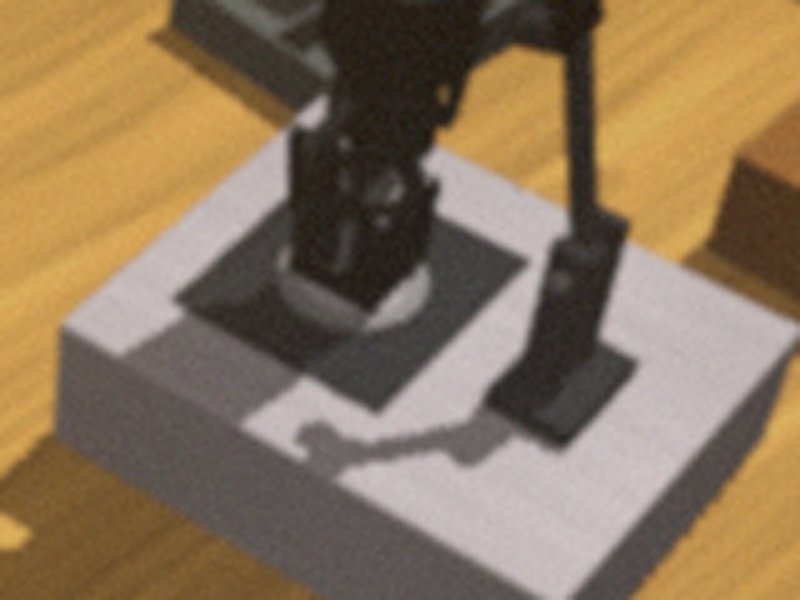

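The cell is just above the plate and roughly centred; its lower corner is at about (368,318). I'll make contact in small steps.

Emit:
apply_moves:
  deltas: [45,-1,1,3,0,45,-1,1,5,0,45,-1,1,7,0,45,-1,1,7,0,45,-1,1,7,0]

```text
clock: 8.92
position: [0.4494, 0.2349, 0.1389]
ee_rot: [0.0, 0.997, 0.073, 0.0]
contact_force: [-1.5, -0.6, 2.4]
width: 0.0514
gripper_force: 46.9
```

Emit:
apply_moves:
  deltas: [56,0,0,0,0,65,0,0,0,0,75,0,0,0,0,75,0,0,0,0,75,0,0,0,0,75,0,0,-10,0,75,-2,0,-30,0,75,-6,0,-60,0,75,-10,0,-90,0,75,-10,0,-90,0,75,-10,0,-90,0]

```text
clock: 9.83
position: [0.4407, 0.2339, 0.2309]
ee_rot: [-0.001, 0.997, 0.073, 0.003]
contact_force: [-0.1, -0.7, -1.2]
width: 0.0752
gripper_force: 0.0
```

```bash
python3 - <<'E'
from h import *
to(.40,.22,.43,8.3)
s=get_image("scene")
cv2.imwrite("pics/placed.png",cv2.resize(s["frame"][90:250,320:500],(720,640),interpolation=2)[:600,:,::-1])
for q,z in(("tab",.32),("cell_a",.104)):
  for r in place_of(q,s): print(q,np.round(r["point"],1),round(r["score"],2),atz(r["point"],s,z).round(3))
# predicted tab px for probe angles
Rz=rot([np.cos(.0724),0,0,np.sin(.0724)]); O=np.array([.450,.2345,0])+Rz@[.05,0,0]
for a in(0,.06,.12):
  e=np.radians(80)-a; print(a,proj(O+Rz@[.07-.137*np.cos(e)+.005*np.sin(e),0,.188+.137*np.sin(e)+.005*np.cos(e)],s).round(1))
E
```

```text
t 9.83 pos [0.4407 0.2339 0.2309] phi 8.33 delta [ -41.2    7.7 -199.4] turn 0.03 F [-0.13 -0.65 -1.21] w 0.0752
tab [437.9 132. ] 0.65 [0.543 0.251 0.32 ]
cell_a [152.3 348.8] 0.93 [ 0.477 -0.479  0.104]
cell_a [274.2 359.6] 0.92 [ 0.652 -0.309  0.104]
cell_a [197.4 300.2] 0.86 [ 0.436 -0.348  0.104]
cell_a [388.8 181.5] 0.76 [0.441 0.242 0.104]
cell_a [220.6 329.9] 0.58 [ 0.529 -0.351  0.104]
0 [440.1 132.3]
0.06 [436.8 131.3]
0.12 [433.6 130.5]
```

View pics/placed.png

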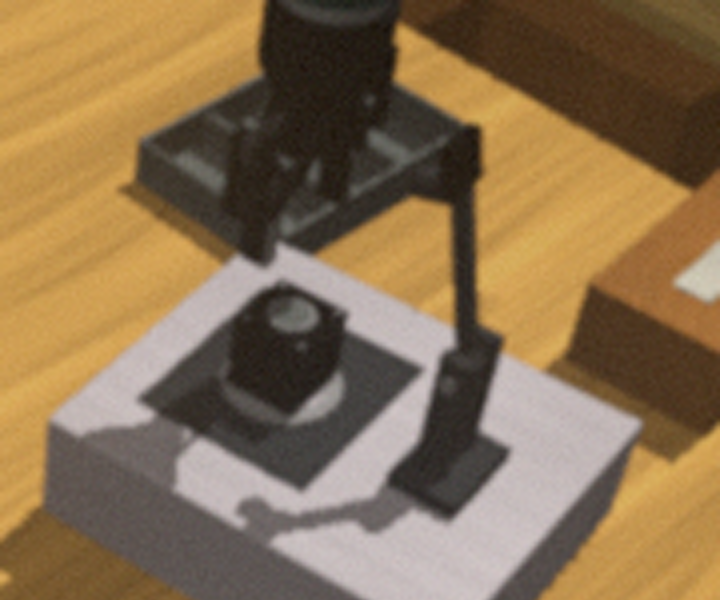

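The cell stands upright on the plate, with its disc at crop (293,312). I'll check its centring numerically.

```bash
python3 - <<'E'
from h import *
s=get_image("scene"); x0,y0=380,155
g=cv2.resize(s["frame"],None,fx=1,fy=1)
h=cv2.cvtColor(g,cv2.COLOR_RGB2HSV); 
w=g[y0:y0+24,x0:x0+28].astype(int); print(w.max(2)[::2])
k=(w.max(2)>72).astype(np.uint8); n,l,st,c=cv2.connectedComponentsWithStats(k)
for i in range(1,n): 
  p=c[i]+[x0,y0]; print(st[i],p.round(1),atz(p,s,.160).round(4))
for nm,X in(("disc if centred",(.45,.235,.16)),("plate left/right",(.45,.235,.104))): print(nm,proj(X,s))
a=np.linspace(0,2*np.pi,200); P=np.array([proj((.45+.04*np.cos(t),.235+.04*np.sin(t),.104),s) for t in a]); print((P.min(0)-[320,90])*4,(P.max(0)-[320,90])*4)
E
```

```text
[[109  76  52  43  54  67  78 123 166 182 191 191 195 191 192 194 190 187
  184 184 184 186 189 188 190 190 191 191]
 [189 176 158 133 114 116 143 178 184 189 186 187 187 187 192 191 191 192
  193 193 196 189 189 185 185 183 186 194]
 [191 192 191 188 188 185 189 189 184 170 157 166 179 184 190 187 190 191
  190 193 192 193 191 192 190 189 188 190]
 [190 190 191 192 182 168 155 144 114  82  85  87  84 108 136 163 173 185
  188 194 190 188 191 193 193 194 191 192]
 [188 186 171 143 102  71  48  38  44  41  46  49  50  51  52  62  80 105
  133 162 176 187 189 189 194 191 193 191]
 [174 136  96  64  47  40  44  49  61  64  60  69  84  97 105 100  89  74
   60  58  79 108 141 163 181 187 192 191]
 [ 93  63  48  43  44  41  50  68  74  73  76  85 102 107 107 112 115 120
  105  69  46  41  52  78 111 127 150 180]
 [ 53  58  54  47  40  44  60  91 107 104 104 108 106 108 103 109 113 122
  129  87  54  44  43  52  56  65 107 170]
 [ 43  46  43  41  40  44  53  66  87 100 108 109 113 113 114 115 122 113
   89  54  49  39  46  45  41  64 133 176]
 [ 43  41  37  45  44  44  45  45  48  44  54  62  59  60  64  63  53  47
   47  45  47  37  37  44  47  44  75  96]
 [ 40  39  42  41  41  38  42  44  43  46  42  44  52  44  62  63  55  45
   43  36  44  37  40  37  45  49  62  68]
 [ 40  41  38  43  45  44  41  47  38  41  43  40  42  42  50  59  54  42
   42  42  33  39  40  47  44  60  65  71]]
[  0   0  28  19 368] [394.7 162.2] [0.437  0.2571 0.16  ]
[15 21  1  1  1] [395. 176.] [0.4741 0.2185 0.16  ]
disc if centred [392.47817001 168.33946574]
plate left/right [389.54977733 184.53625507]
[217.31563585 337.43774589] [339.30702084 420.50347237]
```

The disc is at (392.7,168.2), against (392.5,168.3) predicted for a centred cell, so centring is good to about 2 mm. Now I close the fingers and go over and behind the raised tab.

Emit:
apply_moves:
  deltas: [40,-15,0,-40,0,0,-20,0,-80,0,0,-20,0,-120,0,0,-20,0,-160,0,0,-10,0,-200,0,0,30,0,-205,0,0,70,0,-205,0,0,110,0,-205,0,0,135,0,-205,0,0,135,0,-205,0,0,135,0,-205,0,0,135,0,-205,0]

```text
clock: 11.03
position: [0.5726, 0.2529, 0.432]
ee_rot: [0.0, 0.997, 0.073, -0.002]
contact_force: [0.9, -0.1, 0.3]
width: -0.0003
gripper_force: 0.0
```

```bash
cat >> h.py <<'E'
O=np.array([.4995,.2417,0]); Rz=R.from_euler("z",8.3,degrees=True).as_matrix()
def st(x,z,y=0):
    p=O+Rz@[x,y,z]; to(*p,8.3)
    print("stage xyz mm",((Rz.T@(np.array(get_state()["position"])-O))*1000).round(1))
E
python3 - <<'E'
from h import *
st(.072,.339)
im=get_image("scene"); cv2.imwrite("pics/behind.png",cv2.resize(im["frame"][50:200,340:540],(800,600),interpolation=2)[:,:,::-1])
E
```

```text
t 11.03 pos [0.5726 0.2529 0.432 ] phi 8.33 delta [-1.6  0.5 93. ] turn 0.03 F [ 0.9  -0.12  0.3 ] w -0.0003
stage xyz mm [ 73.9   0.6 432. ]
```

View pics/behind.png

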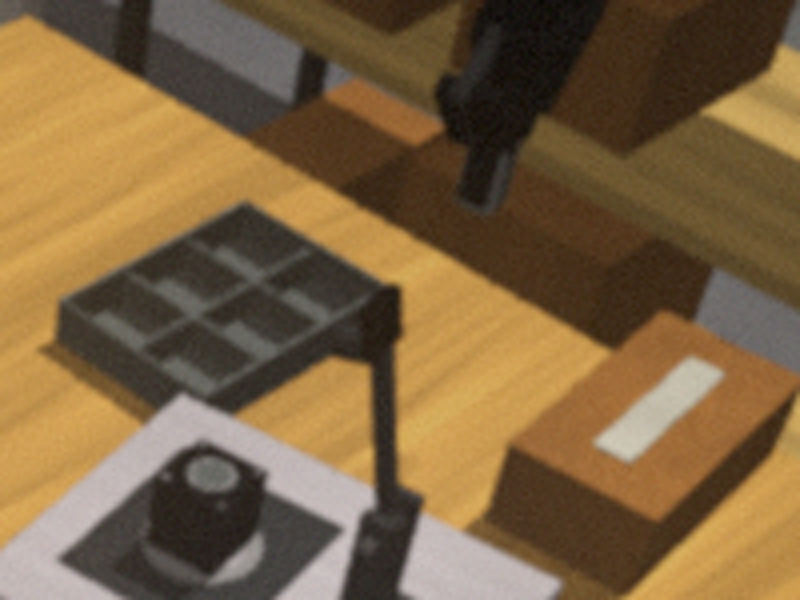

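The closed tips are at (480,205) and the tab at (380,320), so the tips are above and behind it. I'll descend behind it and compute the arc.

Emit:
apply_moves:
  deltas: [0,0,0,30,0,0,0,0,60,0,0,0,0,85,0,0,0,0,93,0,0,0,0,93,0,0,0,0,93,0]

```text
clock: 11.58
position: [0.5727, 0.2531, 0.3418]
ee_rot: [-0.0, 0.997, 0.073, 0.001]
contact_force: [-0.0, 0.0, 0.7]
width: -0.0001
gripper_force: 0.0
```

```bash
python3 - <<'E'
from h import *
st(.06,.339)
s=140;w=11
for d in range(80,-6,-5):
    e=np.radians(d); print(d,round(70-s*np.cos(e)+5*np.sin(e)+w,1),round(188+s*np.sin(e)+5*np.cos(e)+17,1))
E
```

```text
t 11.58 pos [0.5727 0.2531 0.3418] phi 8.34 delta [-14.1   0.7   2.8] turn 0.04 F [-0.04  0.01  0.68] w -0.0001
stage xyz mm [ 74.1   0.7 341.8]
80 61.6 343.7
75 49.6 341.5
70 37.8 338.3
65 26.4 334.0
60 15.3 328.7
55 4.8 322.5
50 -5.2 315.5
45 -14.5 307.5
40 -23.0 298.8
35 -30.8 289.4
30 -37.7 279.3
25 -43.8 268.7
20 -48.8 257.6
15 -52.9 246.1
10 -56.0 234.2
5 -58.0 222.2
0 -59.0 210.0
-5 -58.9 197.8
```

Emit:
apply_moves:
  deltas: [0,-12,0,-2,0,0,-22,0,0,0,0,-32,0,2,0,0,-41,0,5,0,0,-48,0,8,0,0,-56,0,12,0,0,-63,0,16,0,0,-69,0,19,0,0,-75,0,24,0,0,-81,0,28,0,0,-85,0,31,0,0,-88,0,34,0]

```text
clock: 12.58
position: [0.4855, 0.2402, 0.3057]
ee_rot: [0.0, 0.997, 0.073, -0.0]
contact_force: [0.1, -0.5, 0.7]
width: 0.0002
gripper_force: 0.2
```

```bash
python3 - <<'E'
from h import *
st(-.0145,.3075)
im=get_image("scene"); cv2.imwrite("pics/swing.png",cv2.resize(im["frame"][80:230,340:540],(800,600),interpolation=2)[:,:,::-1])
E
```

```text
t 12.58 pos [0.4855 0.2402 0.3057] phi 8.33 delta [-0.4  0.5 -1.8] turn 0.03 F [ 0.1  -0.46  0.66] w 0.0002
stage xyz mm [-14.1   0.5 305.7]
```

View pics/swing.png

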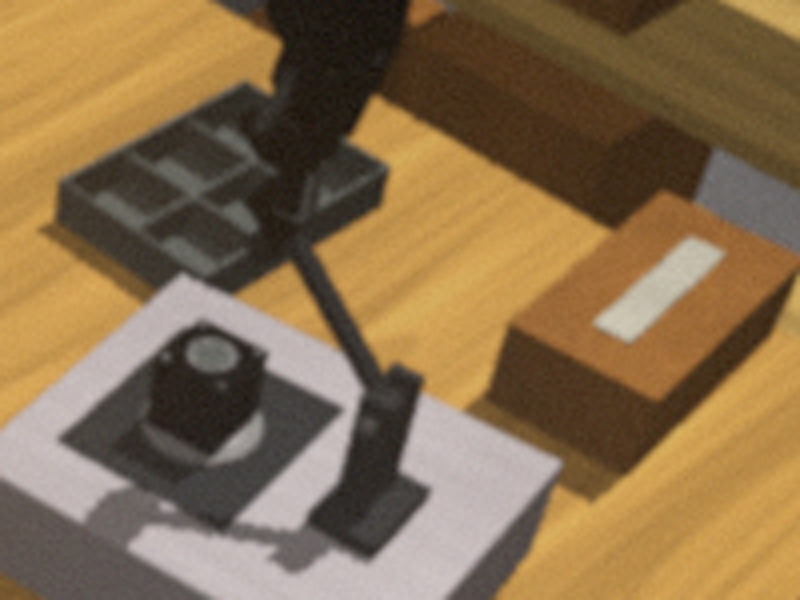

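The probe is following the tips (about 45°, tab at (275,225)) and the cell is undisturbed. I'll carry on along the arc.

Emit:
apply_moves:
  deltas: [0,-7,0,5,0,0,-14,0,13,0,0,-20,0,21,0,0,-25,0,29,0,0,-30,0,37,0,0,-34,0,46,0,0,-36,0,53,0,0,-39,0,60,0,0,-41,0,67,0,0,-42,0,74,0,0,-43,0,79,0,0,-44,0,83,0]

```text
clock: 13.63
position: [0.4425, 0.2339, 0.2225]
ee_rot: [0.0, 0.997, 0.073, -0.0]
contact_force: [0.2, 0.0, -1.3]
width: 0.0001
gripper_force: 0.1
```

Emit:
apply_moves:
  deltas: [0,0,0,3,0,0,0,0,5,0,0,0,0,7,0,0,0,0,8,0,0,0,0,8,0,0,0,0,8,0]

```text
clock: 14.13
position: [0.4427, 0.2339, 0.2154]
ee_rot: [0.0, 0.997, 0.073, 0.0]
contact_force: [-0.5, -0.1, 0.0]
width: 0.0002
gripper_force: 0.0
```

Emit:
apply_moves:
  deltas: [0,0,0,1,0,0,0,0,2,0,0,0,0,3,0,0,0,0,4,0,0,0,0,4,0,0,0,0,4,0]

```text
clock: 14.63
position: [0.4425, 0.2338, 0.2112]
ee_rot: [0.0, 0.997, 0.073, -0.0]
contact_force: [-0.5, 0.7, -0.9]
width: -0.0001
gripper_force: 0.0
```

Emit:
apply_moves:
  deltas: [0,0,0,1,0,0,0,0,2,0,0,0,0,2,0,0,0,0,2,0]

```text
clock: 14.97
position: [0.4426, 0.2339, 0.21]
ee_rot: [-0.0, 0.997, 0.073, 0.0]
contact_force: [-0.7, -0.4, 6.2]
width: -0.0002
gripper_force: 2.7
```

Contact came at the predicted height, with 6 N. I'll lift off and check.

Emit:
apply_moves:
  deltas: [0,0,0,1,0,0,0,0,1,0,0,0,0,-5,0,0,0,0,-30,0,0,0,0,-70,0,0,-30,0,-110,0,0,-70,0,-120,0,0,-110,30,-120,0,0,-120,70,-120,0,0,-120,100,-120,0,0,-120,100,-120,0]

```text
clock: 15.88
position: [0.3376, 0.1118, 0.3297]
ee_rot: [0.003, 0.998, 0.069, 0.001]
contact_force: [-0.0, 1.0, -0.2]
width: -0.0001
gripper_force: 0.0
```

```bash
python3 - <<'E'
from h import *
st(-.05,.3)
s=get_image("scene");t=get_image("top")
A=cv2.resize(s["frame"][130:250,330:490],(480,360),interpolation=2);B=cv2.resize(s["frame"][230:390,100:320],(320,233));C=cv2.resize(t["frame"][150:310,110:270],(320,320))
f=np.zeros((560,800,3),np.uint8); f[:360,:480]=A; f[:320,480:]=C; f[320:553,480:]=B
cv2.imwrite("pics/end.png",f[:,:,::-1])
for r in place_of("tab",s): print(r["point"],r["score"])
for e in(0,.03,.06,.1): print(e,proj(O+Rz@[.07-.137*np.cos(e)+.005*np.sin(e),0,.188+.137*np.sin(e)+.005*np.cos(e)],s).round(1))
E
```

```text
t 15.88 pos [0.3376 0.1118 0.3297] phi 7.9 delta [ 128.2 -106.2   29.3] turn -0.4 F [-0.    0.99 -0.16] w -0.0001
stage xyz mm [-179.  -105.2  329.7]
[387.5, 153.3] 0.59
0 [388.6 155.4]
0.03 [388.9 154.2]
0.06 [389.2 153. ]
0.1 [389.7 151.4]
```

View pics/end.png

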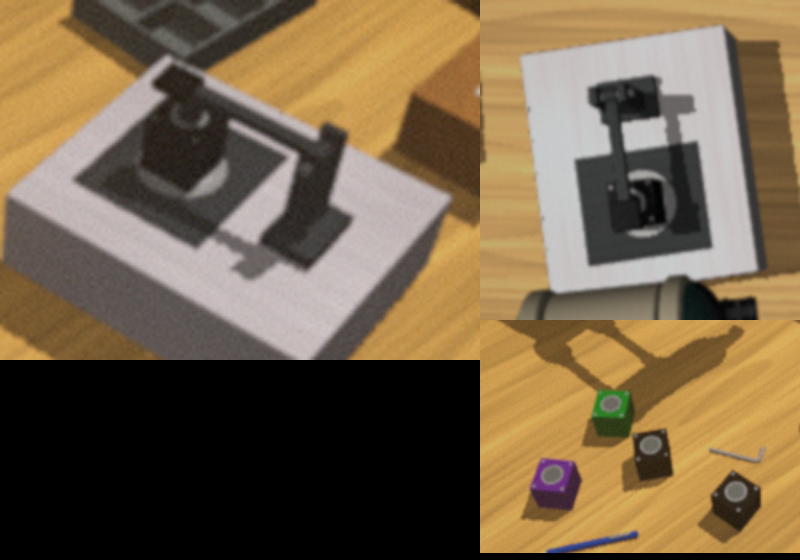

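The probe is level with its foot on the centred cell, and the two empty cells stand upright on the desk with the look-alikes untouched. The robot is clear.

```bash
python3 -c "from rig import *;print(sign_off())"
```

```text
the job is handed in; nothing more can be done
None
```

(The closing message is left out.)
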